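# Assemble and press a toy gear drive

## Robot

A 6-joint arm with a two-finger parallel gripper is mounted at the origin on the work surface. World frame = base frame: x ahead of the robot, y to its left, z up, the work surface at z = 0. Lengths are in m, angles in rad, forces in N, time in s.
With the tool pointing down it reaches from about 0.35 to 0.975 m from the base axis. Payload 17.4 kg.
Tool frame: the origin (TCP) lies midway between the tips of the shut fingers; the grasp point (between the pads) lies 19 mm behind it (r.grip_point_offset is the distance from the TCP to the grasp point, in m); z points along the fingers, y is the line along which they close (so a half turn about z gives the same grasp; the last joint's range is limited). The gripper opens to 85 mm and grips with 20 to 120 N. Pads are 22 mm wide; open, the fingers measure 114 mm over their backs; the gripper's body (76 mm by 85 mm) begins 54 mm behind the grasp point. The pads swing forward as they close: fully open they stand 13 mm farther back than shut.
Start: joints at [-1.271, 0.116, 1.442, -0, 1.584, -0.038], TCP at [0.224, -0.637, 0.231] pointing down, gripper open.
Joint ranges: [-2.83, 2.83], [-0.83, 2.19], [0.07, 2.5], [-1.14, 4.28], [0.01, 3], [-2.97, 2.97]. Speed limits (rad/s): [1.89, 1.89, 2.22, 3.14, 3.14, 3.14].

## Interface

Orientations are given as a rotation vector (axis times angle).
In Python, from station import telemetry, camera, get_calibration, r, models gives the robot as it stands.
- The arm moves only by the tool apply_moves, never from a script. Its argument "motion" is a list of rows, each a list of 7 numbers: the opening, from 0 (shut) to 1 (fully open), then the shift along the tool's x, y, z in units of 0.8 m (1.0 is 0.8 m), then the turn, a rotation vector about the tool's x, y, z in units of pi rad (1.0 is pi rad). In form: [[gripper, x, y, z, rx, ry, rz], ...]. A call has exactly 8 rows; each row shifts and turns the commanded pose from where the row before left it, along the tool's axes as they then stand; what a row does not reach is not made up. A row lasts 1/12 s, in which the tool goes at most 41.7 mm and 7.16 degrees, less where a joint would pass 70% of its speed; a pose out of reach is approached as far as the arm can. A call with a number of a shift or a turn outside -1 to 1 is refused whole. A call with a gripper value outside its range is refused whole. The fingers move at their own pace and stop on an object; "newtons" is the grip in N (left out, the last holds). Time passes only in rows, so rows that do not move let the fingers close, or fill a call up. It gives the time, the measured TCP pose, the force, the opening and the grip force at its end, in the units of the state.
- telemetry.read_state(): the state, without advancing time (a new reading comes with each control period).
- camera(name): name is "scene" or "top"; returns the picture (420x560x3 uint8, red, green, blue); there is no depth.
- get_calibration(name): a dict with "fx", "fy", "cx", "cy" (pixels), "R" (3x3) and "t" (3): a world point X has camera coordinates R X + t. Camera axes: x right, y down, z forward; pixel columns grow to the right and rows downward; lengths in m; the calibration is good to about 2 mm. A picture is of the moment at which its call begins. get_calibration takes no time and is no camera call.
- r.hand_in(): hands the job in; it is judged then, once.
Trained networks look in the newest picture that a camera, given by its name, has taken for a name from the list of things; names that differ only in an ending like _2 or _b are one class to them, and where a whole thing is asked for, a point or a joint stands for the part that bears it (a point fixed in the world has none). Each returns a list of dicts, best first, with "p" (0 to 1); they miss things now and then, are a little off and sometimes report something else, mostly with a low value. They report only what shows in the picture. A call takes as long as a camera call. They do not tell look-alikes from the thing itself.
- models.masks_of(camera, name): "pixels" (420x560 bool, what is visible of it) and "extent" ([centre column, centre row, width, height] in pixels, round what is visible of it).
The state is a dict: "time_s": time; "joint_positions": joint angles; "joint_velocities": joint speeds; "joint_efforts": joint torques, N m; "tcp_pos": TCP position; "tcp_rot": TCP orientation; "wrist_force": force on the tool from outside, world axes, zero at the start; "ft_torque": the same for the moment, N m; "finger_gap": opening from 0.0 (shut) to 1.0 (fully open); "finger_force": force on a finger pad.
Only numpy, scipy, OpenCV 4.12 (cv2) and the standard library are available. Lean on these libraries where they do the work, as an engineer would, in place of code of your own. Each camera call takes 0.05 s, during which the arm holds its last target. There are 200 camera calls.

## Task

Seat the wooden bearing block flat in the rectangular pocket of the pine baseboard and let go of it. Then lift the toothed wheel off its cardboard tube by its grip, turn it until its cross-shaped stem lines up with the cross-shaped socket in the block's top, and slide it fully home. Finish with the wheel still held in the gripper and kept pressed down firmly (about 10 N), without disturbing the other things on the table.

Things in the scene. Friction and masses are not known exactly. Their poses are not given: they have to be found in the camera images.
- board: Pine baseboard, 180 (its x) x 130 (its y) x 24 mm, fixed to the table. Origin: centre of its underside. In its middle a rectangular pocket 72 (x) x 56 (y) mm, 12 mm deep, with a 3 mm chamfered mouth.
- pocket (a point): Centre of the pocket's floor, 12 mm above the table; axes as the board's (long side of the pocket along x, z up).
- block: Loose wooden bearing block, 68 (x) x 52 (y) x 45 mm high, about 0.19 kg, upright on the table. Origin: centre of its underside, z up. It fits the pocket long side to long side, either way round, 2 mm play on each side, and then stands 33 mm proud of the board. In its top a pale round wooden cup (35 mm across, 1 mm proud) with a cross-shaped socket, open upwards.
- socket (a point): Centre of the socket's mouth, on top of the cup, 46 mm above the block's underside; turns with the cup. The cross has slots along this point's x and y, each 26.6 mm long tip to tip and 10.5 mm wide, 35 mm deep.
- cup (a joint): Turn of the cup in the block about the vertical, rad, counter-clockwise from above; at 0 the slots are parallel to the block's sides. The cup turns stiffly (about 0.03 N m) and stays where it is; it starts anywhere within 0.75 rad of 0.
- wheel: Loose toothed wheel, 78 mm across, 12 mm thick, about 80 g. Origin: centre of the disc's underside, z up. Below: cross-shaped stem 26 mm long, ribs along x and y, 22 mm tip to tip, 8 mm thick, in the last 7 mm tapering to 18 and 4.5; meshes at any quarter turn. On top: grip 40 (x) x 16 (y) mm, 12 to 46 mm above the origin; pinch its 16 mm. Home: origin at socket.
- stand: Upright cardboard tube, fixed to the table, 60 mm outside, 50 mm inside, 36 mm high; origin at the centre of its underside. The wheel lies on its rim with the stem hanging inside.
- glue: Bystander: white glue bottle, 48 mm across, 105 mm high; origin at the centre of its underside.
- paintpot: Bystander: white open paint cup, 68 mm across, 65 mm high; origin at the centre of its underside.
- offcut: Bystander: flat pine offcut 90 x 50 x 18 mm; origin at the centre of its underside.
- tape: Bystander: cardboard ring 76 mm across, 22 mm high, lying flat; origin at the centre of its underside.
Not all that is in view belongs to the job. What is shaped like the wheel but green, purple or red is not meant.

How it is judged:
By the outcome, as a careful person would: the job done as asked, in the order asked, and still so for the second after the job is handed in, while the arm keeps its last pose, push and grip.
It also fails if it takes over 58 s, if anything falls off the work surface, if the arm or the gripper's body presses on something with over 40 N, if the wrist force passes 120 N, or if a joint passes its speed limit or range.

## Working session

There is one attempt and no reset: what is moved stays moved. The work goes in short steps, Python scripts to look and compute and a tool call to move; the robot and the scene stay as the last step left them, time stands still between calls to the robot, and variables do not carry over. Pictures are saved under pics/ and viewed, at most 10 in all, crops included, and the job is handed in when it is done.

Besides the shell and the picture viewer there is one more tool, called after "Call:" by a JSON object that holds its "fn" and its "kwargs", one argument or row to a line. apply_moves: Moves the arm, as the interface text tells. Shifts and turns lie within -1 to 1; 1 stands for 0.8 m of shift or pi rad of turn. Its arguments: {"type":"object","properties":{"motion":{"type":"array"},"newtons":{"type":"number"}},"required":["motion"]}

```bash
mkdir -p pics; python3 - <<'E'
from station import telemetry, camera, get_calibration, r, models
import cv2, numpy as np
s=telemetry.read_state(); print({k:np.round(v,3).tolist() for k,v in s.items()})
for n in("scene","top"):
    im=camera(n); cv2.imwrite(f"pics/{n}0.png",im[...,::-1])
    c=get_calibration(n); R=np.array(c["R"]);print(n,c["fx"],c["cx"],c["cy"],"pos",np.round(-R.T@c["t"],3)); print(np.round(R,3).tolist())
for k in["board","block","cup","socket","wheel","stand","glue","paintpot","offcut","tape"]:
    for n in("top","scene"):
        try: print(n,k,[(round(d["p"],2),np.round(d["extent"]).tolist()) for d in models.masks_of(n,k)][:4])
        except Exception as e: print(n,k,e)
E
```

```text
{'time_s': 0.0, 'joint_positions': [-1.271, 0.116, 1.442, -0.0, 1.584, -0.038], 'joint_velocities': [-0.001, -0.0, 0.001, -0.001, 0.002, 0.001], 'joint_efforts': [0.001, -73.199, -63.249, -0.0, 0.006, 0.0], 'tcp_pos': [0.224, -0.637, 0.231], 'tcp_rot': [-3.096, -0.528, 0.0], 'wrist_force': [0.164, 0.163, -0.049], 'ft_torque': [0.027, -0.036, -0.022], 'finger_force': 0.0, 'finger_gap': 1.001}
scene 467.4695454617852 281.97881011202986 206.47345049129802 pos [ 1.331 -0.458  0.7  ]
[[0.458, 0.889, 0.005], [0.53, -0.269, -0.805], [-0.714, 0.371, -0.594]]
top 486.8566232435145 270.9845096741899 206.19744884591478 pos [ 0.303 -0.023  1.3  ]
[[0.006, -1.0, -0.001], [-0.978, -0.006, -0.208], [0.208, 0.002, -0.978]]
top board [(0.7, [267.0, 230.0, 60.0, 78.0])]
scene board [(0.66, [292.0, 210.0, 90.0, 63.0])]
top block [(0.73, [161.0, 246.0, 33.0, 34.0])]
scene block []
top cup [(0.51, [161.0, 242.0, 10.0, 12.0])]
scene cup [(0.42, [373.0, 161.0, 10.0, 9.0])]
top socket [(0.42, [159.0, 243.0, 12.0, 14.0])]
scene socket [(0.32, [213.0, 297.0, 53.0, 27.0])]
top wheel [(0.9, [350.0, 252.0, 32.0, 27.0]), (0.89, [398.0, 238.0, 32.0, 31.0]), (0.56, [338.0, 208.0, 30.0, 29.0])]
scene wheel [(0.95, [196.0, 202.0, 30.0, 32.0]), (0.82, [149.0, 235.0, 42.0, 30.0]), (0.71, [227.0, 235.0, 34.0, 27.0]), (0.57, [157.0, 190.0, 34.0, 30.0])]
top stand []
scene stand [(0.8, [200.0, 220.0, 26.0, 12.0])]
top glue [(0.94, [301.0, 136.0, 16.0, 23.0])]
scene glue [(0.67, [309.0, 273.0, 29.0, 52.0])]
top paintpot [(0.81, [229.0, 143.0, 21.0, 29.0])]
scene paintpot [(0.85, [388.0, 245.0, 33.0, 40.0])]
top offcut []
scene offcut [(0.78, [213.0, 299.0, 52.0, 28.0])]
top tape [(0.68, [161.0, 165.0, 32.0, 29.0]), (0.57, [350.0, 253.0, 30.0, 28.0])]
scene tape [(0.78, [431.0, 213.0, 29.0, 27.0])]
```

View pics/top0.png

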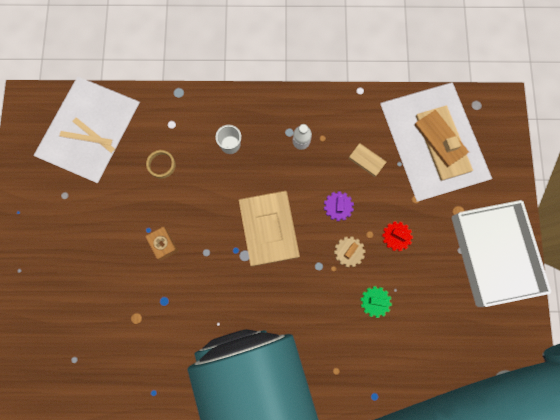

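View pics/scene0.png

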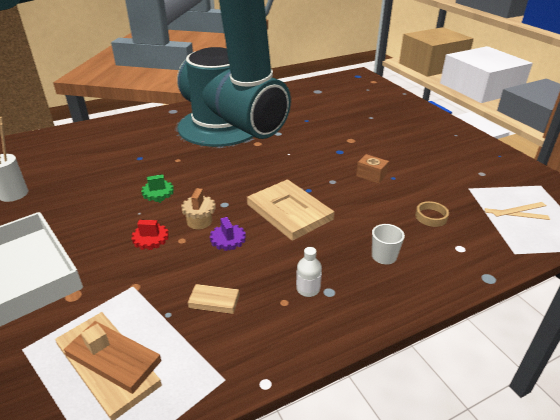

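Wheel-like candidates in the top view are tan (350,252), purple (339,206), red (398,237) and green (377,302). By the description I want the tan one, which sits on the cardboard tube. The block is at (160,243) and the board at (269,229). Next is a close crop to check this.

```bash
cat > h.py <<'E'
from station import telemetry, camera, get_calibration, r, models
import cv2, numpy as np
def ray(n,uv,z):
    c=get_calibration(n); R=np.array(c["R"]);o=-R.T@np.array(c["t"])
    uv=np.atleast_2d(uv).astype(float)
    d=np.c_[(uv[:,0]-c["cx"])/c["fx"],(uv[:,1]-c["cy"])/c["fy"],np.ones(len(uv))]@R
    return o+d*((z-o[2])/d[:,2])[:,None]
def proj(n,X):
    c=get_calibration(n); p=np.atleast_2d(X)@np.array(c["R"]).T+c["t"]
    return np.c_[c["fx"]*p[:,0]/p[:,2]+c["cx"],c["fy"]*p[:,1]/p[:,2]+c["cy"]]
def rect(x,y,s,f=1000.,n="top",z=0,im=None,m=200):
    "orthorectified square of side s centred at x,y at height z; f px per m; image up=+x, left=+y"
    k=int(s*f); C=np.float32([[0,0],[k,0],[k,k],[0,k]])
    W=np.array([[x+s/2,y+s/2,z],[x+s/2,y-s/2,z],[x-s/2,y-s/2,z],[x-s/2,y+s/2,z]])
    H=cv2.getPerspectiveTransform(np.float32(proj(n,W)),C)
    return cv2.warpPerspective(im,H,(k,k),flags=cv2.INTER_CUBIC)
E
python3 - <<'E'
from h import *
t=cv2.imread("pics/top0.png"); s=cv2.imread("pics/scene0.png")
for nm,uv,z in(("board",(267,229),.024),("block",(160,243),.045),("wheel",(350,252),.045)): print(nm,ray("top",uv,z))
a=[cv2.resize(t[y-20:y+20,x-25:x+25],(400,320),interpolation=cv2.INTER_CUBIC) for x,y in((160,243),(350,252))]
b=[cv2.resize(s[y-20:y+20,x-25:x+25],(400,320),interpolation=cv2.INTER_CUBIC) for x,y in((373,167),(198,206))]
cv2.imwrite("pics/crop1.png",cv2.resize(np.vstack([np.hstack(a),np.hstack(b)]),(750,600)))
E
```

```text
board [[ 0.51266352 -0.0101149   0.024     ]]
block [[0.47066933 0.26691267 0.045     ]]
wheel [[ 0.45043105 -0.22522373  0.045     ]]
```

View pics/crop1.png

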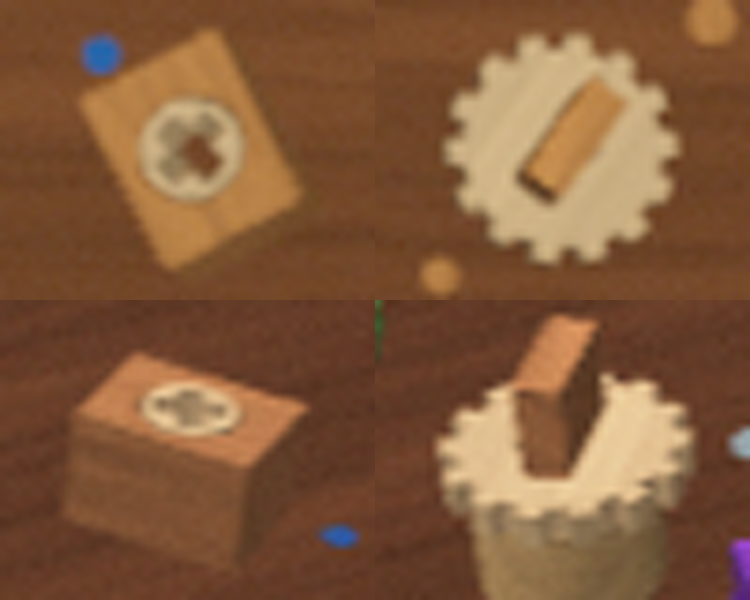

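The crop confirms the tan wheel on the tube: its disc is centred near (350,252), with its grip running up-right. The block is upright at (160,243) with its cross cup turned. I'll refine the poses by edge fitting in both cameras.

```bash
cat >> h.py <<'E'
from scipy.optimize import minimize
def grad(im,s=0.8):
    g=cv2.GaussianBlur(im.astype(np.float32),(0,0),s)
    m=np.hypot(cv2.Scharr(g,-1,1,0),cv2.Scharr(g,-1,0,1)).max(2); return np.minimum(m,np.percentile(m,99))/np.percentile(m,99)
def seg(a,b,n=40): return np.linspace(a,b,n)
def box(lx,ly,z):
    c=[(lx/2,ly/2,z),(-lx/2,ly/2,z),(-lx/2,-ly/2,z),(lx/2,-ly/2,z)]
    return np.vstack([seg(c[i],c[(i+1)%4]) for i in range(4)])
def circ(rad,z,n=80):
    a=np.linspace(0,2*np.pi,n); return np.c_[rad*np.cos(a),rad*np.sin(a),0*a+z]
def pose(P,p):
    c,s=np.cos(p[2]),np.sin(p[2]); return P@np.array([[c,s,0],[-s,c,0],[0,0,1]])+[p[0],p[1],0]
def fit(P,p0,G,sp=(.004,.004,.05)):
    def cost(q):
        p=np.array(q)*sp+p0; v=0
        for n,g in G.items():
            uv=proj(n,pose(P,p)).astype(np.float32)
            v-=cv2.remap(g,uv[:,0],uv[:,1],cv2.INTER_LINEAR).mean()
        return v
    best=min((minimize(cost,s,method="Nelder-Mead") for s in np.array(np.meshgrid([-1,0,1],[-1,0,1],[-1,0,1])).reshape(3,-1).T),key=lambda o:o.fun)
    return best.x*sp+p0,-best.fun/len(G)
BOARD=np.vstack([box(.18,.13,.024),box(.075,.059,.0225)])
BLOCK=np.vstack([box(.068,.052,.045),circ(.0175,.046)])
WHEEL=np.vstack([circ(.0375,.012),box(.04,.016,.046)])
def tool():
    s=telemetry.read_state(); R=cv2.Rodrigues(np.array(s["tcp_rot"]))[0]; return s,np.array(s["tcp_pos"]),R
def plan(xyz,yaw=None):
    "yaw = world angle of the tool y (closing) axis; prints shift in tool units and turn about z in units"
    s,p,R=tool(); d=R.T@(np.array(xyz)-p)/.8
    y=np.arctan2(R[1,1],R[0,1]); o="shift(units) "+str(np.round(d,4))
    if yaw is not None:
        e=(yaw-y+np.pi/2)%np.pi-np.pi/2; o+=f"  rz total units {-e/np.pi:.4f} (={-e:.3f} rad; j6 {s['joint_positions'][5]:.2f})"
    print(o,"tilt",np.round(R[:,2],3))
E
python3 - <<'E'
from h import *
G={n:grad(cv2.imread(f"pics/{n}0.png")) for n in("top","scene")}
W=WHEEL+[0,0,.036]
for nm,P,p0 in(("board",BOARD,(.513,-.01,.16)),("block",BLOCK,(.47,.267,.49)),("wheel",W,(.45,-.225,-.63))):
    for g in(G,{"top":G["top"]},{"scene":G["scene"]}):
        p,v=fit(P,np.array(p0),g); print(nm,list(g),np.round(p,4),round(v,3))
E
```

```text
Traceback (most recent call last):
  File "h.py", line 36, in fit
    best=min((minimize(cost,s,method="Nelder-Mead") for s in np.array(np.meshgrid([-1,0,1],[-1,0,1],[-1,0,1])).reshape(3,-1).T),key=lambda o:o.fun)
  File "h.py", line 36, in <genexpr>
    best=min((minimize(cost,s,method="Nelder-Mead") for s in np.array(np.meshgrid([-1,0,1],[-1,0,1],[-1,0,1])).reshape(3,-1).T),key=lambda o:o.fun)
              ~~~~~~~~^^^^^^^^^^^^^^^^^^^^^^^^^^^^^
  File "h.py", line 33, in cost
    uv=proj(n,pose(P,p)).astype(np.float32)
       ~~~~^^^^^^^^^^^^^
  File "h.py", line 9, in proj
    c=get_calibration(n); p=np.atleast_2d(X)@np.array(c["R"]).T+c["t"]
ValueError: time passes only in moves, steps and waits
```

```bash
sed -i 's/^def ray/import functools\ncal=functools.lru_cache(None)(get_calibration)\ndef ray/; s/c=get_calibration(n)/c=cal(n)/' h.py
python3 - <<'E'
from h import *
G={n:grad(cv2.imread(f"pics/{n}0.png")) for n in("top","scene")}
W=WHEEL+[0,0,.036]
for nm,P,p0 in(("board",BOARD,(.513,-.01,.16)),("block",BLOCK,(.47,.267,.49)),("wheel",W,(.45,-.225,-.63))):
    for g in(G,{"top":G["top"]},{"scene":G["scene"]}):
        p,v=fit(P,np.array(p0),g); print(nm,list(g),np.round(p,4),round(v,3))
        if len(g)==2 and nm=="block": plan((p[0],p[1],.14),p[2]+np.pi/2)
E
```

```text
board ['top', 'scene'] [ 0.5168 -0.0139  0.1934] 0.381
board ['top'] [ 0.5173 -0.0139  0.1919] 0.36
board ['scene'] [ 0.5161 -0.0138  0.1932] 0.407
block ['top', 'scene'] [0.472  0.267  0.5112] 0.384
shift(units) [ 0.6673 -0.9631  0.1141]  rz total units -0.0552 (=-0.173 rad; j6 -0.04) tilt [ 0. -0. -1.]
block ['top'] [0.4724 0.2672 0.506 ] 0.383
block ['scene'] [0.4708 0.2675 0.5153] 0.395
wheel ['top', 'scene'] [ 0.4518 -0.2235 -0.6203] 0.466
wheel ['top'] [ 0.4521 -0.2225 -0.6535] 0.447
wheel ['scene'] [ 0.4513 -0.2244 -0.6229] 0.508
```

Call:
{"fn": "apply_moves", "kwargs": {
  "motion": [
    [1, 0.0278, -0.0401, 0, 0, 0, 0],
    [1, 0.0278, -0.0401, 0, 0, 0, 0],
    [1, 0.0278, -0.0401, 0, 0, 0, 0],
    [1, 0.0278, -0.0401, 0, 0, 0, 0],
    [1, 0.0278, -0.0401, 0, 0, 0, 0],
    [1, 0.0278, -0.0401, 0, 0, 0, 0],
    [1, 0.0278, -0.0401, 0, 0, 0, 0],
    [1, 0.0278, -0.0401, 0, 0, 0, 0]
  ]
}}

```text
time_s: 1.77
tcp_pos: [0.3065, -0.334, 0.2313]
tcp_rot: [3.097, 0.527, 0.0]
wrist_force: [1.0, -0.0, -0.8]
finger_gap: 0.999
finger_force: 0.0
```

Call:
{"fn": "apply_moves", "kwargs": {
  "motion": [
    [1, 0.0278, -0.0401, 0, 0, 0, 0],
    [1, 0.0278, -0.0401, 0, 0, 0, 0],
    [1, 0.0278, -0.0401, 0, 0, 0, 0],
    [1, 0.0278, -0.0401, 0, 0, 0, 0],
    [1, 0.0278, -0.0401, 0, 0, 0, 0],
    [1, 0.0278, -0.0401, 0, 0, 0, 0],
    [1, 0.0278, -0.0401, 0, 0, 0, 0],
    [1, 0.0278, -0.0401, 0, 0, 0, 0]
  ]
}}

```text
time_s: 2.43
tcp_pos: [0.3892, -0.0327, 0.2318]
tcp_rot: [3.097, 0.528, 0.002]
wrist_force: [1.3, -0.4, -0.2]
finger_gap: 1.003
finger_force: 0.0
```

Call:
{"fn": "apply_moves", "kwargs": {
  "motion": [
    [1, 0.0278, -0.0401, 0, 0, 0, 0],
    [1, 0.0278, -0.0401, 0, 0, 0, 0],
    [1, 0.0278, -0.0401, 0, 0, 0, 0],
    [1, 0.0278, -0.0401, 0, 0, 0, 0],
    [1, 0.0278, -0.0401, 0, 0, 0, -0.014],
    [1, 0.0278, -0.0401, 0, 0, 0, -0.014],
    [1, 0, 0, 0, 0, 0, -0.014],
    [1, 0, 0, 0, 0, 0, -0.014]
  ]
}}

```text
time_s: 3.1
tcp_pos: [0.4496, 0.1936, 0.2308]
tcp_rot: [-3.036, -0.806, 0.002]
wrist_force: [0.9, 0.1, -0.5]
finger_gap: 1.0
finger_force: 0.0
```

```bash
python3 - <<'E'
from h import *
print(tool()[0]["time_s"],tool()[1]); plan((.472,.267,.016),.511+np.pi/2)
E
```

```text
3.1 [0.44964431 0.19356629 0.2308448 ]
shift(units) [ 0.0701 -0.0658  0.2685]  rz total units 0.0026 (=0.008 rad; j6 1.41) tilt [-0.001 -0.    -1.   ]
```

Call:
{"fn": "apply_moves", "kwargs": {
  "motion": [
    [1, 0.0234, -0.0219, 0, 0, 0, 0.0026],
    [1, 0.0234, -0.0219, 0, 0, 0, 0],
    [1, 0.0233, -0.022, 0, 0, 0, 0],
    [1, 0, 0, 0.04, 0, 0, 0],
    [1, 0, 0, 0.05, 0, 0, 0],
    [1, 0, 0, 0.05, 0, 0, 0],
    [1, 0, 0, 0.04, 0, 0, 0],
    [1, 0, 0, 0, 0, 0, 0]
  ]
}}

```text
time_s: 3.77
tcp_pos: [0.4704, 0.2635, 0.0808]
tcp_rot: [3.04, 0.785, -0.014]
wrist_force: [-0.4, -0.1, -0.8]
finger_gap: 1.001
finger_force: 0.0
```

```bash
python3 - <<'E'
from h import *
plan((.472,.267,.016),.511+np.pi/2)
E
```

```text
shift(units) [ 0.0046 -0.0028  0.0809]  rz total units -0.0017 (=-0.005 rad; j6 1.53) tilt [-0.008 -0.004 -1.   ]
```

Call:
{"fn": "apply_moves", "kwargs": {
  "motion": [
    [1, 0.0046, -0.0028, 0.02, 0, 0, 0],
    [1, 0, 0, 0.03, 0, 0, 0],
    [1, 0, 0, 0.02, 0, 0, 0],
    [1, 0, 0, 0.01, 0, 0, 0],
    [1, 0, 0, 0, 0, 0, 0],
    [1, 0, 0, 0, 0, 0, 0],
    [0, 0, 0, 0, 0, 0, 0],
    [0, 0, 0, 0, 0, 0, 0]
  ],
  "newtons": 40
}}

```text
time_s: 4.43
tcp_pos: [0.4759, 0.2689, 0.0249]
tcp_rot: [-3.041, -0.786, -0.003]
wrist_force: [0.4, -0.4, 1.0]
finger_gap: 0.747
finger_force: 0.0
```

Call:
{"fn": "apply_moves", "kwargs": {
  "motion": [
    [0, 0, 0, 0, 0, 0, 0],
    [0, 0, 0, 0, 0, 0, 0],
    [0, 0, 0, 0, 0, 0, 0],
    [0, 0, 0, 0, 0, 0, 0],
    [0, 0, 0, 0, 0, 0, 0],
    [0, 0, 0, 0, 0, 0, 0],
    [0, 0, 0, 0, 0, 0, 0],
    [0, 0, 0, 0, 0, 0, 0]
  ]
}}

```text
time_s: 5.1
tcp_pos: [0.4758, 0.2689, 0.0246]
tcp_rot: [-3.041, -0.786, -0.002]
wrist_force: [-1.2, -1.2, 7.5]
finger_gap: 0.597
finger_force: 41.8
```

```bash
python3 - <<'E'
from h import *
plan((.472,.267,.016),.511+np.pi/2)
im=camera("top"); cv2.imwrite("pics/top1.png",im[...,::-1])
s=camera("scene")[...,::-1];cv2.imwrite("pics/scene1.png",s)
cv2.imwrite("pics/crop2.png",cv2.resize(s[90:230,290:450],(640,560),interpolation=cv2.INTER_CUBIC))
E
```

```text
shift(units) [-0.0053 -0.0002  0.0108]  rz total units -0.0017 (=-0.005 rad; j6 1.53) tilt [ 0.001  0.001 -1.   ]
```

View pics/crop2.png

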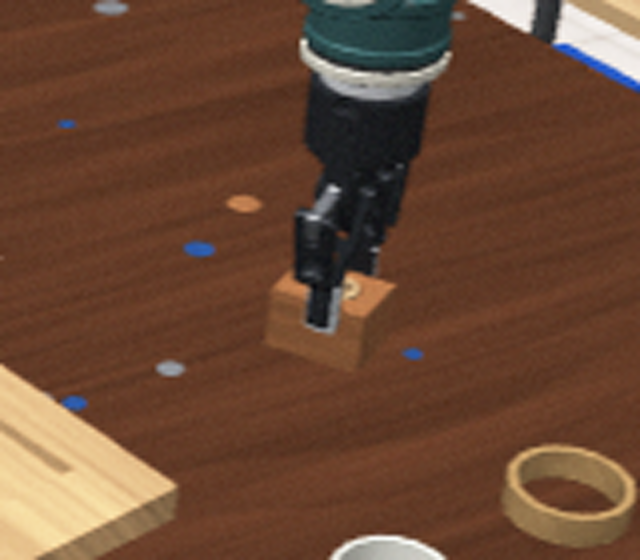

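The fingers hold the block about 4 mm off centre along its long side, with the tips well above board height. I'll account for that offset, lift and carry it.

```bash
python3 - <<'E'
from h import *
plan((.5209,-.0131,.1046),.193+np.pi/2)
E
```

```text
shift(units) [-0.1212  0.3357 -0.1002]  rz total units 0.0995 (=0.313 rad; j6 1.53) tilt [ 0.001  0.001 -1.   ]
```

Call:
{"fn": "apply_moves", "kwargs": {
  "motion": [
    [0, 0, 0, -0.01, 0, 0, 0],
    [0, 0, 0, -0.02, 0, 0, 0],
    [0, 0, 0, -0.03, 0, 0, 0],
    [0, 0, 0, -0.03, 0, 0, 0],
    [0, 0, 0, -0.01, 0, 0, 0],
    [0, 0, 0, 0, 0, 0, 0],
    [0, 0, 0, 0, 0, 0, 0],
    [0, 0, 0, 0, 0, 0, 0]
  ]
}}

```text
time_s: 5.87
tcp_pos: [0.4747, 0.2683, 0.1018]
tcp_rot: [3.041, 0.786, -0.003]
wrist_force: [0.2, 0.5, -2.5]
finger_gap: 0.595
finger_force: 42.9
```

Call:
{"fn": "apply_moves", "kwargs": {
  "motion": [
    [0, -0.0121, 0.0336, 0, 0, 0, 0],
    [0, -0.0121, 0.0336, 0, 0, 0, 0],
    [0, -0.0121, 0.0336, 0, 0, 0, 0],
    [0, -0.0121, 0.0336, 0, 0, 0, 0],
    [0, -0.0121, 0.0336, 0, 0, 0, 0],
    [0, -0.0121, 0.0336, 0, 0, 0, 0],
    [0, -0.0121, 0.0336, 0, 0, 0, 0],
    [0, -0.0121, 0.0336, 0, 0, 0, 0]
  ]
}}

```text
time_s: 6.53
tcp_pos: [0.511, 0.0415, 0.1018]
tcp_rot: [-3.041, -0.786, 0.003]
wrist_force: [0.2, -0.9, -1.2]
finger_gap: 0.598
finger_force: 42.8
```

Call:
{"fn": "apply_moves", "kwargs": {
  "motion": [
    [0, -0.0121, 0.0336, 0, 0, 0, 0],
    [0, -0.0121, 0.0336, 0, 0, 0, 0],
    [0, 0, 0, 0, 0, 0, 0.025],
    [0, 0, 0, 0, 0, 0, 0.025],
    [0, 0, 0, 0, 0, 0, 0.025],
    [0, 0, 0, 0, 0, 0, 0.0245],
    [0, 0, 0, 0, 0, 0, 0],
    [0, 0, 0, 0, 0, 0, 0]
  ]
}}

```text
time_s: 7.2
tcp_pos: [0.5203, -0.0134, 0.1021]
tcp_rot: [-3.126, -0.306, 0.003]
wrist_force: [0.1, 0.1, -2.3]
finger_gap: 0.598
finger_force: 43.0
```

```bash
python3 - <<'E'
from h import *
plan((.5209,-.0131,.0366),.193+np.pi/2)
s,p,R=tool(); print(p)
# check of the held block: fit near its expected pose
t=camera("top")[...,::-1];c=camera("scene")[...,::-1]
cv2.imwrite("pics/top2.png",t);cv2.imwrite("pics/scene2.png",c)
dz=p[2]-.0246
G={"scene":grad(c)}
P=box(.068,.052,.045)+[0,0,dz]; v=np.vstack([P,box(.068,.052,0)+[0,0,dz]])
p0=np.array([p[0]-.0041,p[1]-.0008,.193]); print("exp",p0)
for g in(G,{"top":grad(t)}): print(list(g),fit(v if "scene" in g else P,p0,g))
h=c[90:250,250:410].copy()
cv2.imwrite("pics/crop3.png",cv2.resize(np.hstack([h,t[150:310,190:350]]),(800,400),interpolation=cv2.INTER_CUBIC))
E
```

```text
shift(units) [ 0.0009 -0.0002  0.0819]  rz total units 0.0008 (=0.002 rad; j6 1.30) tilt [-0.002  0.    -1.   ]
[ 0.52031594 -0.01340943  0.10214283]
exp [ 0.51621594 -0.01420943  0.193     ]
['scene'] (array([ 0.51568519, -0.01375177,  0.19374439]), np.float64(0.44167476892471313))
['top'] (array([ 0.51030378, -0.01421727,  0.22558944]), np.float64(0.3264865279197693))
```

View pics/crop3.png

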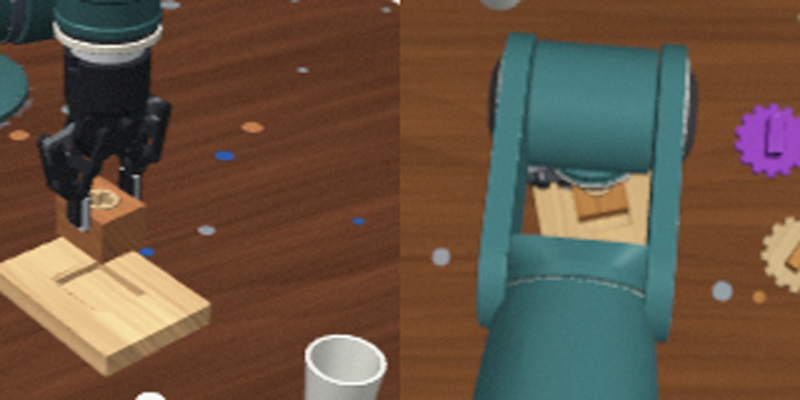

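The scene crop shows the block held level over the pocket, and the fit agrees to under 1 mm. I'll lower it.

Call:
{"fn": "apply_moves", "kwargs": {
  "motion": [
    [0, 0.0007, 0, 0.02, 0, 0, 0],
    [0, 0, 0, 0.02, 0, 0, 0],
    [0, 0, 0, 0.012, 0, 0, 0],
    [0, 0, 0, 0.008, 0, 0, 0],
    [0, 0, 0, 0.006, 0, 0, 0],
    [0, 0, 0, 0.006, 0, 0, 0],
    [0, 0, 0, 0.006, 0, 0, 0],
    [0, 0, 0, 0.002, 0, 0, 0]
  ]
}}

```text
time_s: 7.97
tcp_pos: [0.5213, -0.0133, 0.0389]
tcp_rot: [-3.127, -0.303, 0.0]
wrist_force: [-0.9, -0.5, -1.8]
finger_gap: 0.598
finger_force: 43.0
```

Call:
{"fn": "apply_moves", "kwargs": {
  "motion": [
    [0, 0, 0, 0.001, 0, 0, 0],
    [0, 0, 0, 0.001, 0, 0, 0],
    [0, 0, 0, 0, 0, 0, 0],
    [0, 0, 0, 0, 0, 0, 0],
    [0, 0, 0, 0, 0, 0, 0],
    [0, 0, 0, 0, 0, 0, 0],
    [0, 0, 0, 0, 0, 0, 0],
    [0, 0, 0, 0, 0, 0, 0]
  ]
}}

```text
time_s: 8.63
tcp_pos: [0.5213, -0.0133, 0.0378]
tcp_rot: [3.127, 0.303, 0.0]
wrist_force: [-0.2, 0.6, -1.0]
finger_gap: 0.602
finger_force: 43.0
```

Call:
{"fn": "apply_moves", "kwargs": {
  "motion": [
    [0, 0, 0, 0.001, 0, 0, 0],
    [0, 0, 0, 0.001, 0, 0, 0],
    [0, 0, 0, 0, 0, 0, 0],
    [0, 0, 0, 0, 0, 0, 0],
    [1, 0, 0, 0, 0, 0, 0],
    [1, 0, 0, 0, 0, 0, 0],
    [1, 0, 0, 0, 0, 0, 0],
    [1, 0, 0, 0, 0, 0, 0]
  ]
}}

```text
time_s: 9.3
tcp_pos: [0.5213, -0.0134, 0.036]
tcp_rot: [3.127, 0.303, 0.0]
wrist_force: [-0.1, -0.7, -0.1]
finger_gap: 1.0
finger_force: 0.0
```

```bash
python3 - <<'E'
from h import *
print(tool()[1],tool()[0]["finger_gap"])
E
```

```text
[ 0.52131696 -0.01335411  0.03604332] 0.9996574964507167
```

Call:
{"fn": "apply_moves", "kwargs": {
  "motion": [
    [1, 0, 0, -0.02, 0, 0, 0],
    [1, 0, 0, -0.04, 0, 0, 0],
    [1, 0, 0, -0.05, 0, 0, 0],
    [1, 0, 0, -0.05, 0, 0, 0],
    [1, 0, 0, 0, 0, 0, 0],
    [1, 0, 0, 0, 0, 0, 0],
    [1, 0, 0, 0, 0, 0, 0],
    [1, 0, 0, 0, 0, 0, 0]
  ]
}}

```text
time_s: 9.97
tcp_pos: [0.5208, -0.0133, 0.1628]
tcp_rot: [-3.127, -0.303, 0.003]
wrist_force: [-0.1, -0.0, 0.9]
finger_gap: 1.003
finger_force: 0.0
```

```bash
python3 - <<'E'
from h import *
plan((.4518,-.2235,.12),-.63+np.pi/2)
E
```

```text
shift(units) [-0.135   0.2413  0.0536]  rz total units 0.2620 (=0.823 rad; j6 1.30) tilt [-0.002  0.    -1.   ]
```

Call:
{"fn": "apply_moves", "kwargs": {
  "motion": [
    [1, -0.0193, 0.0345, 0, 0, 0, 0],
    [1, -0.0193, 0.0345, 0, 0, 0, 0],
    [1, -0.0193, 0.0345, 0, 0, 0, 0],
    [1, -0.0193, 0.0345, 0, 0, 0, 0],
    [1, -0.0193, 0.0345, 0, 0, 0, 0],
    [1, -0.0193, 0.0345, 0, 0, 0, 0],
    [1, -0.0192, 0.0343, 0, 0, 0, 0],
    [0.7, 0, 0, 0, 0, 0, 0.037]
  ]
}}

```text
time_s: 10.63
tcp_pos: [0.4504, -0.2271, 0.1627]
tcp_rot: [-3.139, -0.125, 0.004]
wrist_force: [0.5, 0.3, 0.5]
finger_gap: 0.886
finger_force: 0.0
```

Call:
{"fn": "apply_moves", "kwargs": {
  "motion": [
    [0.6, 0, 0, 0, 0, 0, 0.0375],
    [0.6, 0, 0, 0, 0, 0, 0.0375],
    [0.6, 0, 0, 0, 0, 0, 0.0375],
    [0.6, 0, 0, 0, 0, 0, 0.0375],
    [0.6, 0, 0, 0, 0, 0, 0.0375],
    [0.6, 0, 0, 0, 0, 0, 0.0375],
    [0.6, 0, 0, 0, 0, 0, 0],
    [0.6, 0, 0, 0, 0, 0, 0]
  ]
}}

```text
time_s: 11.3
tcp_pos: [0.452, -0.2233, 0.1631]
tcp_rot: [-2.988, 0.968, 0.003]
wrist_force: [0.2, 0.4, 0.7]
finger_gap: 0.6
finger_force: 0.0
```

```bash
python3 - <<'E'
from h import *
plan((.4518,-.2235,.053),-.63+np.pi/2)
t=camera("top")[...,::-1];c=camera("scene")[...,::-1]
cv2.imwrite("pics/top3.png",t);cv2.imwrite("pics/scene3.png",c)
G={"top":grad(t),"scene":grad(c)}
B=BLOCK+[0,0,.012]
for g in(G,{"top":G["top"]},{"scene":G["scene"]}): print(list(g),fit(B,np.array([.5168,-.0139,.193]),g))
a=cv2.resize(rect(.5168,-.0139,.1,4000,"top",.058,t),(400,400));b=cv2.resize(rect(.5168,-.0139,.1,4000,"scene",.058,c),(400,400))
cv2.imwrite("pics/crop4.png",np.hstack([a,b]))
E
```

```text
shift(units) [1.000e-04 3.000e-04 1.376e-01]  rz total units 0.0011 (=0.004 rad; j6 1.69) tilt [-0.001  0.001 -1.   ]
['top', 'scene'] (array([ 0.51771952, -0.01441999,  0.20098885]), np.float64(0.3419543504714966))
['top'] (array([ 0.51812978, -0.01394386,  0.19986185]), np.float64(0.3451022803783417))
['scene'] (array([ 0.51502033, -0.00616537,  0.19837875]), np.float64(0.39741751551628113))
```

View pics/crop4.png

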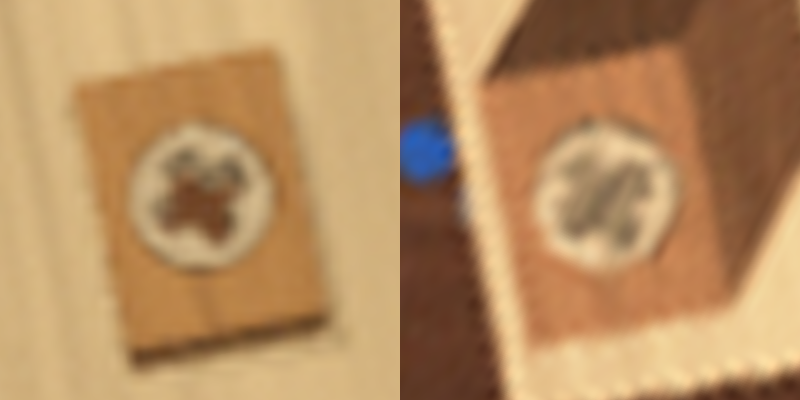

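Both rectified views put the cup at the same place (left (202,195), right (205,195)), so the block is seated at the expected height. Next I'll fit the cross's centre and angle.

```bash
cat >> h.py <<'E'
def crossfit(im,n,x,y,z):
    g=cv2.cvtColor(im,cv2.COLOR_BGR2GRAY).astype(np.float32)
    u=np.linspace(-.0155,.0155,63); X,Y=np.meshgrid(u,u); m=np.hypot(X,Y)<.0155
    Pt=np.c_[X[m],Y[m],0*X[m]]; M=((abs(Pt[:,0])<.0133)&(abs(Pt[:,1])<.00525))|((abs(Pt[:,1])<.0133)&(abs(Pt[:,0])<.00525))
    out=[]
    for a in np.radians(np.arange(-45,45,1.)):
        for dx in np.arange(-.003,.0031,.0005):
            for dy in np.arange(-.003,.0031,.0005):
                uv=proj(n,pose(Pt,(x+dx,y+dy,a))+[0,0,z]).astype(np.float32)
                v=cv2.remap(g,uv[:,0],uv[:,1],cv2.INTER_LINEAR).ravel()
                out.append((np.corrcoef(v,M)[0,1],a,x+dx,y+dy))
    return min(out)
E
python3 - <<'E'
from h import *
for n in("top","scene"): print(n,np.round(crossfit(cv2.imread(f"pics/{n}3.png"),n,.518,-.0145,.058),4))
E
```

```text
top [-0.8035  0.5585  0.5175 -0.014 ]
scene [-0.8133  0.5934  0.5165 -0.015 ]
```

Call:
{"fn": "apply_moves", "kwargs": {
  "motion": [
    [0.6, 0, 0, 0.04, 0, 0, 0.0011],
    [0.6, 0, 0, 0.04, 0, 0, 0],
    [0.6, 0, 0, 0.03, 0, 0, 0],
    [0.6, 0, 0, 0.018, 0, 0, 0],
    [0.6, 0, 0, 0.008, 0, 0, 0],
    [0.6, 0, 0, 0, 0, 0, 0],
    [0.6, 0, 0, 0, 0, 0, 0],
    [0.6, 0, 0, 0, 0, 0, 0]
  ]
}}

```text
time_s: 12.07
tcp_pos: [0.4529, -0.2238, 0.0566]
tcp_rot: [2.985, -0.977, 0.003]
wrist_force: [0.2, 0.4, 0.5]
finger_gap: 0.604
finger_force: 0.0
```

Call:
{"fn": "apply_moves", "kwargs": {
  "motion": [
    [0.6, 0, 0, 0.003, 0, 0, 0],
    [0.6, 0, 0, 0, 0, 0, 0],
    [0, 0, 0, 0, 0, 0, 0],
    [0, 0, 0, 0, 0, 0, 0],
    [0, 0, 0, 0, 0, 0, 0],
    [0, 0, 0, 0, 0, 0, 0],
    [0, 0, 0, 0, 0, 0, 0],
    [0, 0, 0, 0, 0, 0, 0]
  ],
  "newtons": 60
}}

```text
time_s: 12.73
tcp_pos: [0.4525, -0.2236, 0.0533]
tcp_rot: [2.985, -0.979, 0.001]
wrist_force: [-0.5, 1.3, 5.6]
finger_gap: 0.179
finger_force: 59.2
```

Call:
{"fn": "apply_moves", "kwargs": {
  "motion": [
    [0, 0, 0, 0, 0, 0, 0],
    [0, 0, 0, 0, 0, 0, 0],
    [0, 0, 0, 0, 0, 0, 0],
    [0, 0, 0, 0, 0, 0, 0],
    [0, 0, 0, 0, 0, 0, 0],
    [0, 0, 0, 0, 0, 0, 0],
    [0, 0, 0, 0, 0, 0, 0],
    [0, 0, 0, 0, 0, 0, 0]
  ]
}}

```text
time_s: 13.4
tcp_pos: [0.4525, -0.2236, 0.0533]
tcp_rot: [2.985, -0.979, 0.001]
wrist_force: [-0.7, -0.9, 5.8]
finger_gap: 0.181
finger_force: 59.2
```

```bash
python3 - <<'E'
from h import *
s,p,R=tool(); print(p,s["finger_gap"],np.arctan2(R[1,1],R[0,1]),R[:,2])
c=camera("scene")[...,::-1]; cv2.imwrite("pics/scene4.png",c)
t=camera("top")[...,::-1]; cv2.imwrite("pics/top4.png",t)
for n,i in(("scene",c),("top",t)): print(n,fit(WHEEL[:80]+[0,0,.036],np.array([.4518,-.2235,-.62]),{n:grad(i)}))
cv2.imwrite("pics/crop5.png",cv2.resize(c[150:250,150:250],(500,500),interpolation=cv2.INTER_CUBIC))
E
```

```text
[ 0.45252132 -0.22362292  0.05325583] 0.18129674032185397 -2.204378894578162 [ 4.89777731e-04 -2.52434724e-04 -9.99999848e-01]
scene (array([ 0.45164552, -0.22237888, -0.4889812 ]), np.float64(0.48181992769241333))
top (array([ 0.45162148, -0.22593508, -0.52316956]), np.float64(0.283395916223526))
```

View pics/crop5.png

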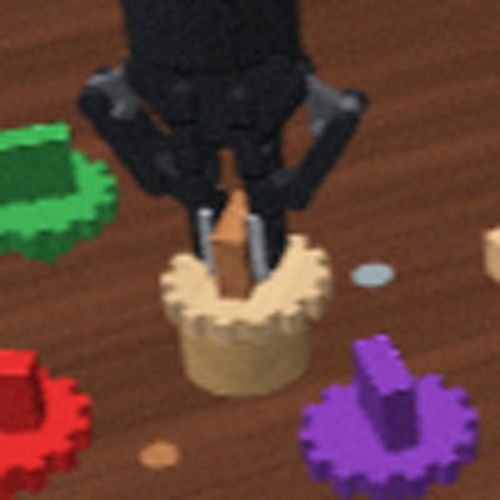

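The tan wheel's grip is between both pads, with a gap of about 15.4 mm. I'll lift it.

Call:
{"fn": "apply_moves", "kwargs": {
  "motion": [
    [0, 0, 0, -0.01, 0, 0, 0],
    [0, 0, 0, -0.02, 0, 0, 0],
    [0, 0, 0, -0.03, 0, 0, 0],
    [0, 0, 0, -0.03, 0, 0, 0],
    [0, 0, 0, -0.02, 0, 0, 0],
    [0, 0, 0, -0.005, 0, 0, 0],
    [0, 0, 0, 0, 0, 0, 0],
    [0, 0, 0, 0, 0, 0, 0]
  ]
}}

```text
time_s: 14.17
tcp_pos: [0.452, -0.2233, 0.144]
tcp_rot: [-2.985, 0.979, 0.001]
wrist_force: [-0.5, -0.3, -0.5]
finger_gap: 0.176
finger_force: 58.6
```

```bash
python3 - <<'E'
from h import *
plan((.5177,-.0149,.12),-.996+np.pi/2); print(tool()[0]["finger_gap"])
E
```

```text
shift(units) [-0.0881 -0.2586  0.03  ]  rz total units 0.1154 (=0.362 rad; j6 1.69) tilt [-0.001  0.    -1.   ]
0.1757080372614849
```

Call:
{"fn": "apply_moves", "kwargs": {
  "motion": [
    [0, -0.0126, -0.037, 0, 0, 0, 0],
    [0, -0.0126, -0.037, 0, 0, 0, 0],
    [0, -0.0126, -0.037, 0, 0, 0, 0],
    [0, -0.0126, -0.037, 0, 0, 0, 0],
    [0, -0.0126, -0.037, 0, 0, 0, 0],
    [0, -0.0126, -0.0368, 0, 0, 0, 0],
    [0, -0.0125, -0.0368, 0, 0, 0, 0],
    [0, 0, 0, 0, 0, 0, 0.02]
  ]
}}

```text
time_s: 14.83
tcp_pos: [0.5183, -0.0111, 0.1431]
tcp_rot: [-2.955, 1.066, 0.004]
wrist_force: [-0.0, -0.7, -1.0]
finger_gap: 0.174
finger_force: 58.9
```

Call:
{"fn": "apply_moves", "kwargs": {
  "motion": [
    [0, 0, 0, 0, 0, 0, 0.032],
    [0, 0, 0, 0, 0, 0, 0.032],
    [0, 0, 0, 0, 0, 0, 0.0314],
    [0, 0, 0, 0.01, 0, 0, 0],
    [0, 0, 0, 0.01, 0, 0, 0],
    [0, 0, 0, 0, 0, 0, 0],
    [0, 0, 0, 0, 0, 0, 0],
    [0, 0, 0, 0, 0, 0, 0]
  ]
}}

```text
time_s: 15.5
tcp_pos: [0.5179, -0.0151, 0.1286]
tcp_rot: [2.761, -1.499, -0.001]
wrist_force: [-0.6, 0.3, -0.2]
finger_gap: 0.178
finger_force: 58.9
```

```bash
python3 - <<'E'
from h import *
plan((.5177,-.0149,.0753),-.996+np.pi/2)
s,p,R=tool();print(p)
c=camera("scene")[...,::-1]; cv2.imwrite("pics/scene5.png",c)
h=p[2]-.0173
print(fit(np.vstack([circ(.0375,.012),circ(.0375,0)])+[0,0,h],np.array([.5174,-.0144,-.996]),{"scene":grad(c)}))
w=c.copy()
yaw=np.arctan2(R[1,1],R[0,1])-np.pi/2
for q in proj("scene",pose(WHEEL+[0,0,h],(p[0]-.0003,p[1]+.0005,yaw))): cv2.circle(w,tuple(int(v*8) for v in q),1,(0,0,255),-1,shift=3)
u,v=(int(a) for a in proj("scene",[.5174,-.0144,.07])[0]); print(u,v)
f=lambda i:cv2.resize(i[v-60:v+40,u-50:u+50],(400,400),interpolation=cv2.INTER_CUBIC)
cv2.imwrite("pics/crop6.png",np.hstack([f(c),f(w)]))
E
```

```text
shift(units) [-0.0003  0.      0.0666]  rz total units 0.0004 (=0.001 rad; j6 2.49) tilt [-0.001  0.    -1.   ]
[ 0.5178981  -0.01510865  0.12857765]
(array([ 0.51675121, -0.01355398, -1.08864477]), np.float64(0.4084022045135498))
289 188
```

View pics/crop6.png

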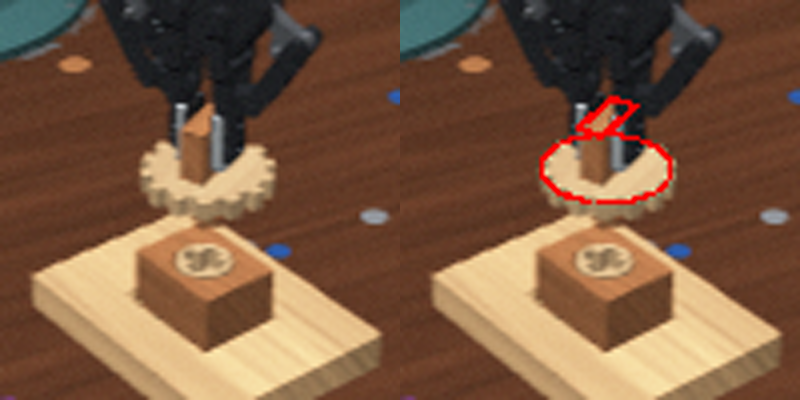

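The wheel hangs level above the seated block and the model overlay matches. I'll descend in steps, watching the force.

Call:
{"fn": "apply_moves", "kwargs": {
  "motion": [
    [0, -0.0003, 0, 0.01, 0, 0, 0],
    [0, 0, 0, 0.01, 0, 0, 0],
    [0, 0, 0, 0.01, 0, 0, 0],
    [0, 0, 0, 0.005, 0, 0, 0],
    [0, 0, 0, 0.004, 0, 0, 0],
    [0, 0, 0, 0.003, 0, 0, 0],
    [0, 0, 0, 0.002, 0, 0, 0],
    [0, 0, 0, 0, 0, 0, 0]
  ]
}}

```text
time_s: 16.22
tcp_pos: [0.5178, -0.0149, 0.0935]
tcp_rot: [2.76, -1.501, -0.0]
wrist_force: [-1.0, -0.9, -1.9]
finger_gap: 0.177
finger_force: 58.9
```

Call:
{"fn": "apply_moves", "kwargs": {
  "motion": [
    [0, 0, 0, 0.003, 0, 0, 0],
    [0, 0, 0, 0.003, 0, 0, 0],
    [0, 0, 0, 0.003, 0, 0, 0],
    [0, 0, 0, 0.003, 0, 0, 0],
    [0, 0, 0, 0.003, 0, 0, 0],
    [0, 0, 0, 0.003, 0, 0, 0],
    [0, 0, 0, 0.001, 0, 0, 0],
    [0, 0, 0, 0, 0, 0, 0]
  ]
}}

```text
time_s: 16.88
tcp_pos: [0.5178, -0.0148, 0.0782]
tcp_rot: [2.76, -1.501, -0.001]
wrist_force: [0.0, -0.5, -1.2]
finger_gap: 0.173
finger_force: 58.9
```

Call:
{"fn": "apply_moves", "kwargs": {
  "motion": [
    [0, 0, 0, 0.0015, 0, 0, 0],
    [0, 0, 0, 0.001, 0, 0, 0],
    [0, 0, 0, 0.001, 0, 0, 0],
    [0, 0, 0, 0, 0, 0, 0],
    [0, 0, 0, 0, 0, 0, 0],
    [0, 0, 0, 0, 0, 0, 0],
    [0, 0, 0, 0, 0, 0, 0],
    [0, 0, 0, 0, 0, 0, 0]
  ]
}}

```text
time_s: 17.55
tcp_pos: [0.5179, -0.0149, 0.0758]
tcp_rot: [-2.76, 1.501, -0.0]
wrist_force: [-0.1, -0.2, -0.6]
finger_gap: 0.179
finger_force: 58.9
```

Call:
{"fn": "apply_moves", "kwargs": {
  "motion": [
    [0, 0, 0, 0.0005, 0, 0, 0],
    [0, 0, 0, 0.0005, 0, 0, 0],
    [0, 0, 0, 0.0005, 0, 0, 0],
    [0, 0, 0, 0, 0, 0, 0],
    [0, 0, 0, 0, 0, 0, 0],
    [0, 0, 0, 0, 0, 0, 0],
    [0, 0, 0, 0, 0, 0, 0],
    [0, 0, 0, 0, 0, 0, 0]
  ]
}}

```text
time_s: 18.22
tcp_pos: [0.5181, -0.0149, 0.0752]
tcp_rot: [-2.76, 1.501, -0.001]
wrist_force: [-2.7, 0.1, 6.9]
finger_gap: 0.176
finger_force: 60.2
```

Call:
{"fn": "apply_moves", "kwargs": {
  "motion": [
    [0, 0, 0, 0.0004, 0, 0, 0],
    [0, 0, 0, 0, 0, 0, 0],
    [0, 0, 0, 0, 0, 0, 0],
    [0, 0, 0, 0, 0, 0, 0],
    [0, 0, 0, 0, 0, 0, 0],
    [0, 0, 0, 0, 0, 0, 0],
    [0, 0, 0, 0, 0, 0, 0],
    [0, 0, 0, 0, 0, 0, 0]
  ]
}}

```text
time_s: 18.88
tcp_pos: [0.5181, -0.0149, 0.0752]
tcp_rot: [-2.76, 1.501, -0.001]
wrist_force: [-5.2, 0.6, 10.3]
finger_gap: 0.177
finger_force: 60.6
```

```bash
python3 - <<'E'
from h import *
s,p,R=tool();print(p,R[:,2],s["wrist_force"])
c=camera("scene")[...,::-1]; cv2.imwrite("pics/scene6.png",c)
t=camera("top")[...,::-1]
G=grad(c)
print(fit(WHEEL[:80]+[0,0,.058],np.array([.5174,-.0144,-.996]),{"scene":G}))
print(np.array([telemetry.read_state()["wrist_force"]]))
cv2.imwrite("pics/crop7.png",np.hstack([cv2.resize(c[110:260,215:365],(400,400),interpolation=cv2.INTER_CUBIC),cv2.resize(c,(400,400))]))
E
```

```text
[ 0.51812863 -0.01489949  0.0751676 ] [ 7.00113823e-04 -1.31649309e-04 -9.99999746e-01] [-5.17431667  0.563208   10.31245373]
(array([ 0.51646396, -0.01285653, -0.90879812]), np.float64(0.4403091371059418))
[[-4.99925915 -0.69990887  9.27072918]]
```

View pics/crop7.png

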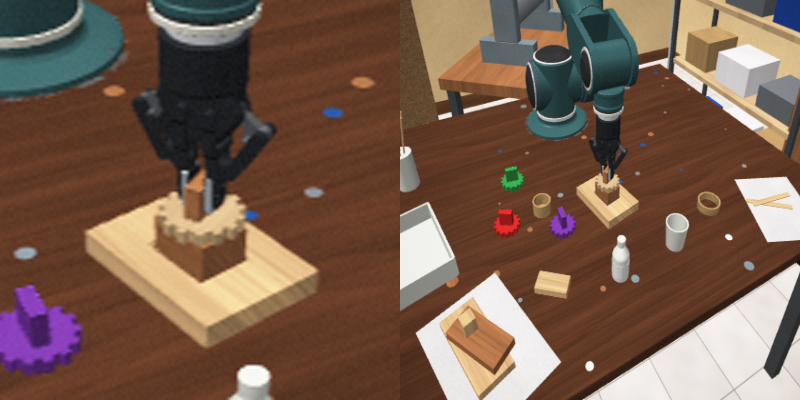

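The wheel lies flat on the block with its disc level on the cup, at the expected home height. It is still gripped, the press is about 10 N, and the other things stand where they were. I'm handing in.

```bash
python3 -c "
from station import r
print(r.hand_in())"
```

```text
the job is handed in; nothing more can be done
None
```

The job is handed in at about 19 s: the block is seated in the pocket and released, and the wheel is fully home in the socket, still gripped and pressed down with about 10 N. The hand-in returned no verdict.

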